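# Close the photo mounting press and hold its cam at full lift

### The job

A freshly glued print lies in the mounting press on the desk. Press the open lid down at its front until it snaps fully shut behind its catch, then swing the cam lever on the side of the press up to its highest lift point (lever standing straight up, not over the top) and finish while still holding the lever there, because it springs back when let go. Leave the other things on the desk where they are.

Things in the scene. Friction and masses are not known exactly. Their poses are not given: they have to be found in the camera images.
- press: the mounting press: dark steel box on rubber feet, 210 mm (x) by 220 mm (y), 68 mm high, heavy and fixed, standing level on the desk; its place and yaw vary. Origin on the desk under its middle (the box spans x -100 to +110 mm); own x points away from the robot's side towards the lid hinge, own y to the left, z up. The spring catch stands out to 33 mm before the box's front face in the middle, below 65 mm height.
- lid (a joint): angle of the lid about its hinge at the far rim: 0 = fully shut (hard stop), grows as its front edge rises, at most 1.3 rad; starts open at 0.45 to 0.95; the stiff hinge keeps it where it is left. From about 0.07 rad a sprung catch resists (about 10 N at the front edge); past about 0.03 rad it snaps in and holds the lid down.
- lid_mid (a point): the lid: light wood frame with a clear pane, 208 mm from hinge axis to front edge, 220 mm wide, 14 mm thick; when shut its underside is 70 mm and its top 84 mm above the desk. This point is the middle of the pane, 104 mm from the hinge axis.
- lid_hinge (a point): point on the lid's hinge axis (along the press's y) in the middle of its width, 70 mm above the desk, 107 mm behind the press's origin (+x)
- lid_press (a point): place to push on the lid: middle of the top of its 32 mm wide front wooden rail, 192 mm from the hinge axis and 14 mm above the lid's underside plane (which holds the hinge axis); moves with the lid, its z axis is the lid's outward normal
- cam (a joint): angle of the cam and lever about a level axis along the press's y, at its right (-y) side. At 0 the lever points to the press's front (-x), 0.27 rad above level; grows as the tip rises and swings to the far side. 1.30 = straight up = highest lift; beyond it the lift falls, stop at 1.75. Starts at 0 to 0.12. Spring and friction resist, up to 8 N at the grip; let go, it springs back low.
- lever: the lever: steel rod 10 mm thick, 110 mm from the pivot axis to its tip, with a black round cross grip 16 mm thick at the tip that sticks out 66 mm to the press's right (-y), parallel to the pivot axis; the rod runs 128 mm right of the press's middle, the grip from 130 to 196 mm. Origin on the pivot axis. The grip turns with the lever.
- lever_grip (a point): centre of the round cross grip, 110 mm from the pivot axis, 166 mm right of the press's middle; about 63 mm above the desk when low and 144 mm when upright
- lever_pivot (a point): point on the lever's pivot axis straight below the upright grip's centre, 34 mm above the desk (10 mm behind, 166 mm right of the press's origin)
- bed (a joint): how far the cam has lifted the press bed (flat plate with print inside the box), in m: 0 low, about 0.0078 at the highest lift; 0.0076 at 0.17 rad either side of upright
- glue: bystander: white bottle with black cap, 48 mm thick, 130 mm tall, left of the press; origin under its middle
- tape: bystander: roll of tape lying flat, 90 mm across, 24 mm high, right of the lever; origin under its middle
- brush: bystander: brush 160 mm long lying in front of the press to the left; origin under its middle
- offcut: bystander: flat piece of cork 100 x 60 x 12 mm in front of the press to the right; origin under its middle
- ornament: bystander: red fruit-shaped ornament 90 mm thick, 94 mm tall, at the back; origin under its middle
- cup: bystander: white cup 76 mm wide, 95 mm tall, at the back right; origin under its middle

How it is judged:
On the way, in this order (a step that is already met when the one before it is completed fails the run):
1. the lid is pressed shut past its catch, with the bed still down (value of joint lid below 0.02 rad and value of joint bed below 0.003 m), for 0.2 s.
2. the lever is brought to the highest lift (value of joint bed above 0.0075 m and value of joint cam between 1.13 and 1.47 rad), for 0.2 s.
At the end, for the whole second after the job is handed in: the lid is shut behind its catch (angle under 0.02 rad), the lever is within 0.17 rad of upright (1.13 to 1.47) with the bed lifted at least 7.5 mm, and the robot still holds the lever (more than 0.8 N on it) (all of step 2 and value of joint lid below 0.02 rad and contact force between any of the fingers, the arm and lever above 0.8 N); the arm keeps its last pose, push and grip.
It fails at once if a bystander is shifted by more than 30 mm (distance of any of glue, tape, brush, offcut, ornament, cup from where it was at the start of the episode above 0.03 m).
It also fails if it takes over 48 s, if anything falls off the work surface, if the arm or the gripper's body presses on something with over 40 N, if the wrist force passes 120 N, or if a joint passes its speed limit or range.

### The arm

A 6-joint arm with a two-finger parallel gripper is mounted at the origin on the work surface. World frame = base frame: x ahead of the robot, y to its left, z up, the work surface at z = 0. Lengths are in m, angles in rad, forces in N, time in s.
With the tool pointing down it reaches from about 0.35 to 0.975 m from the base axis. Payload 4.9 kg.
Tool frame: the origin (TCP) lies at the very end of the fingers, on their centre line; the grasp point (between the pads) lies 19 mm behind it; z points along the fingers, y is the line along which they close (so a half turn about z gives the same grasp; the last joint's range is limited). The gripper opens to 85 mm and grips with 20 to 120 N. Pads are 22 mm wide; open, the fingers measure 114 mm over their backs; the gripper's body (76 mm by 85 mm) begins 54 mm behind the grasp point. The pads swing forward as they close: fully open they stand 13 mm farther back than shut.
Start: joints at [1.013, 0.053, 1.613, -0, 1.476, -0.119], TCP at [0.266, 0.566, 0.192] pointing down, gripper open.
Joint ranges: [-3.01, 3.01], [-1.01, 2.22], [0.06, 2.58], [-1.02, 4.17], [0.09, 2.62], [-3.14, 3.14]. Speed limits (rad/s): [2.57, 2.57, 3.14, 3.14, 3.14, 3.14].

### API

Orientations are given as a rotation vector (axis times angle).
In Python, from station import ctrl, imaging gives the robot as it stands.
- The arm moves only by the tool play_rows, never from a script. Its argument "series" is a list of rows, each a list of 3 entries, a list of its own where there are three numbers: the opening, from 0 (shut) to 1 (fully open), then the shift along the tool's x, y, z each as a share of 0.05 m, from -1 to 1, then the turn, a rotation vector about the tool's x, y, z each as a share of 8 degrees, from -1 to 1. In form: [[grip, [dx, dy, dz], [ax, ay, az]], ...]. A call has 1 to 8 rows; each row shifts and turns the commanded pose from where the row before left it, along the tool's axes as they then stand; what a row does not reach is not made up. A row lasts 1/8 s, in which the tool goes at most 62.5 mm and 10.7 degrees, less where a joint would pass 70% of its speed; a pose out of reach is approached as far as the arm can. A call with a number of a shift or a turn outside -1 to 1 is refused whole. A call with a gripper value outside its range is refused whole. The fingers move at their own pace and stop on an object; "force" is the grip in N (left out, the last holds). Time passes only in rows, so rows that do not move let the fingers close. It gives the time, the measured TCP pose, the force, the opening and the grip force at its end, in the units of the state.
- ctrl.get_obs(): the state, without advancing time (a new reading comes with each control period).
- imaging.get_image(name): name is "scene" or "side" or "wrist"; returns a dict with "color" (420x560x3 uint8, blue, green, red), "fx", "fy", "cx", "cy" (pixels), "extrinsics" (4x4, takes a point from world to camera coordinates); the wrist camera has in their place "hand_eye" (4x4, takes a point from camera to tool coordinates, whose origin is the TCP and whose axes are the flange's). Camera axes: x right, y down, z forward; pixel columns grow to the right and rows downward; lengths in m; the calibration is good to about 2 mm. A picture is of the moment at which its call begins: read the wrist's pose just before it. There is no depth.
- ctrl.finish_job(): hands the job in; it is judged then, once.
The state is a dict: "t": time; "q": joint angles; "dq": joint speeds; "effort": joint torques, N m; "tool_pos": TCP position; "tool_rot": TCP orientation; "contact_force": force on the tool from outside, world axes, zero at the start; "wrist_torque": the same for the moment, N m; "opening": finger opening in m; "grip_force": force on a finger pad.
Only numpy, scipy, OpenCV 4.12 (cv2) and the standard library are available. Lean on these libraries where they do the work, as an engineer would, in place of code of your own. Each camera call takes 0.05 s, during which the arm holds its last target. There are 200 camera calls.

## Working session

There is one attempt and no reset: what is moved stays moved. The work goes in short steps, Python scripts to look and compute and a tool call to move; the robot and the scene stay as the last step left them, time stands still between calls to the robot, and variables do not carry over. Pictures are saved under pics/ and viewed, at most 10 in all, crops included, and the job is handed in when it is done.

Besides the shell and the picture viewer there is one more tool, called after "Emit:" as a command line: name --argument value ..., lists and objects as JSON in quotes. play_rows: Moves the arm, as the interface text tells. Shift numbers are shares of 0.05 m and turn numbers shares of 8 degrees, none past 1 either way. Its arguments: {"type":"object","properties":{"series":{"type":"array"},"force":{"type":"number"}},"required":["series"]}

```bash
mkdir -p pics; ls; python3 - <<'E'
from station import ctrl, imaging
import cv2
print(ctrl.get_obs())
for n in ("scene","side"):
    i=imaging.get_image(n); cv2.imwrite(f"pics/{n}0.png",i["color"])
    print(n,i["fx"],i["fy"],i["cx"],i["cy"],i["extrinsics"])
E
```

```text
pics
{'t': 0.0, 'q': array([ 1.01301820e+00,  5.33602201e-02,  1.61424924e+00, -1.56197030e-05,
        1.47600325e+00, -1.19027503e-01]), 'dq': array([-0.00258324,  0.00046558,  0.00167326,  0.00079609,  0.00116258,
       -0.00018232]), 'effort': array([ 2.98788163e-04, -3.93684626e+01, -3.70174277e+01, -1.76759359e-04,
        7.21246353e-03,  1.60453261e-06]), 'tool_pos': array([0.26516081, 0.56520865, 0.19108775]), 'tool_rot': array([-6.83527881e-01, -3.06565882e+00,  3.00062609e-03]), 'contact_force': array([-0.09995435,  0.21476257,  0.1440489 ]), 'wrist_torque': array([-0.00196514, -0.01955148,  0.02821207]), 'grip_force': 0.0, 'opening': 0.08551275926879823}
scene 457.9209410732471 457.9209410732471 275.76611969860426 202.6832367464618 [[-0.24343691  0.96989935 -0.00580701  0.18174435]
 [ 0.8390322   0.20757917 -0.50292729 -0.44415828]
 [-0.48658344 -0.12730334 -0.86430921  1.4427253 ]
 [ 0.          0.          0.          1.        ]]
side 490.84285433609466 490.84285433609466 289.27587279249985 208.31808818193613 [[ 0.91689627 -0.39897168  0.01108267 -0.54395107]
 [-0.29524513 -0.69667885 -0.65381105  0.21170978]
 [ 0.26857316  0.59620481 -0.75657669  1.15515438]
 [ 0.          0.          0.          1.        ]]
```

View pics/scene0.png

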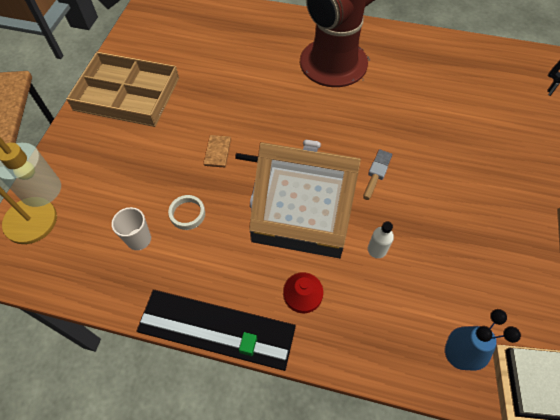

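View pics/side0.png

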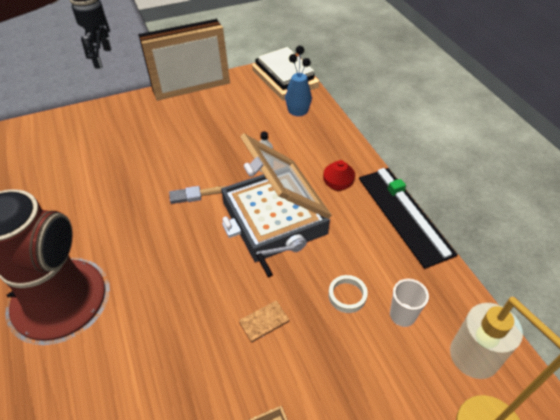

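The scene view shows the press at about (303,200), with the lid open and its front edge running from (261,146) to (360,158). The black grip is near (246,157), the tape at (186,212), the cork at (217,151), the brush at (378,175) and the glue at (380,240). In the side view the press is at about (275,215), with the lever at (290,245) and the grip at (265,265). I'll zoom in on both for precise points.

```bash
python3 - <<'E'
import cv2
a=cv2.imread("pics/scene0.png")[125:275,220:420]; cv2.imwrite("pics/sc_c.png",cv2.resize(a,None,fx=4,fy=4,interpolation=cv2.INTER_CUBIC))
a=cv2.imread("pics/side0.png")[130:280,190:390]; cv2.imwrite("pics/si_c.png",cv2.resize(a,None,fx=4,fy=4,interpolation=cv2.INTER_CUBIC))
E
```

```text
(no output)
```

View pics/sc_c.png

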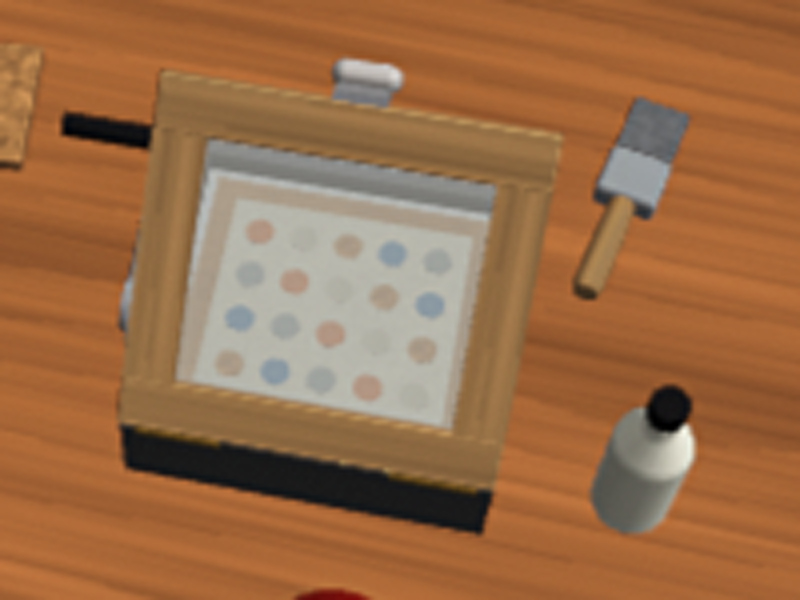

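View pics/si_c.png

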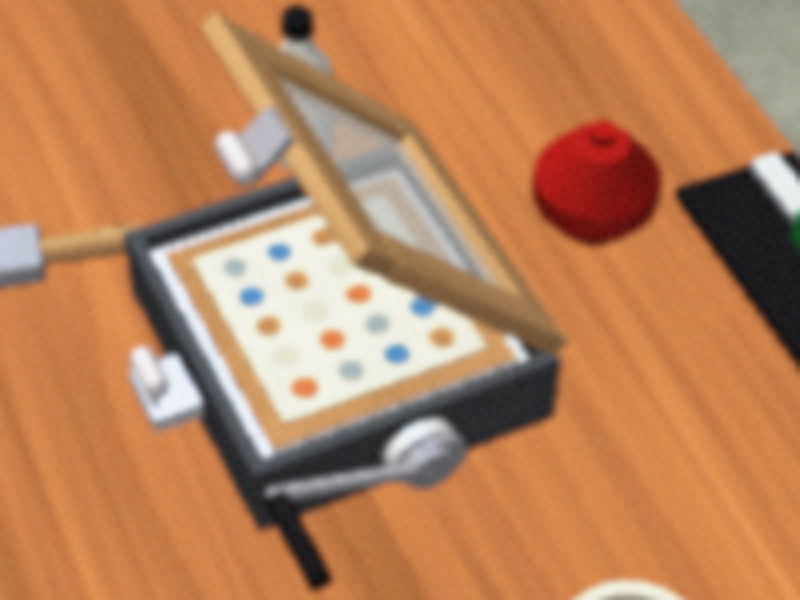

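The crops show these points:
- **Scene crop:** lid top front corners at (160,72) and (562,135), lid rear corners at (122,422) and (493,487), grip end at (66,124).
- **Side crop:** box top corners at (130,238), (265,465) and (555,358), grip end at (320,580), front right lid corner near (365,258).

I'll fit the pose, lid and cam from these.

```bash
cat > h.py <<'E'
import numpy as np
from scipy.optimize import least_squares
from scipy.spatial.transform import Rotation as R
def lidp(r,h,y,a): return np.array([.107-r*np.cos(a)+h*np.sin(a), y, .07+r*np.sin(a)+h*np.cos(a)])
def grip(c,y): b=c+.27; return np.array([.010-.11*np.cos(b), y, .034+.11*np.sin(b)])
def w(p,P): c,s=np.cos(p[2]),np.sin(p[2]); return np.array([p[0]+c*P[0]-s*P[1],p[1]+s*P[0]+c*P[1],P[2]])
E
python3 - <<'E'
from h import *
from station import imaging
C={n:imaging.get_image(n) for n in("scene","side")}
def pix(n,P):
    i=C[n]; q=i["extrinsics"][:3,:3]@P+i["extrinsics"][:3,3]; return np.array([i["fx"]*q[0]/q[2]+i["cx"],i["fy"]*q[1]/q[2]+i["cy"]])
for n in C: E=C[n]["extrinsics"]; print(n,"cam at",-E[:3,:3].T@E[:3,3])
b=lambda x,y,z=.068:(lambda p:np.array([x,y,z]))
obs=[("scene",(160,72),lambda p:lidp(.208,.014,-.11,p[3])),("scene",(562,135),lambda p:lidp(.208,.014,.11,p[3])),
("scene",(122,422),b(.11,-.11)),("scene",(491,490),b(.11,.11)),
("scene",(66,124),lambda p:grip(p[4],-.196)),
("side",(130,238),b(-.1,.11)),("side",(265,465),b(-.1,-.11)),("side",(555,360),b(.11,-.11)),
("side",(320,580),lambda p:grip(p[4],-.196)),("side",(365,260),lambda p:lidp(.208,.0,-.11,p[3])),("side",(208,20),lambda p:lidp(.208,.014,.11,p[3]))]
O={"scene":(220,125),"side":(190,130)}
def res(p): return np.concatenate([pix(n,w(p,f(p)))-(np.array(O[n])+np.array(u)/4) for n,u,f in obs])
s=least_squares(res,[.5,0,0,.6,.05],loss="soft_l1"); p=s.x
print(p); print(res(p).reshape(-1,2).round(1))
np.save("p.npy",p)
print("lid_press",w(p,lidp(.192,.014,0,p[3])),"shut",w(p,lidp(.192,.014,0,0)))
print("grip",w(p,grip(p[4],-.166)),"up",w(p,grip(1.3,-.166)),"front corners",w(p,[-.133,0,.065]))
def ray(n,u,v,z):
    i=C[n];E=i["extrinsics"];d=E[:3,:3].T@[(u-i["cx"])/i["fx"],(v-i["cy"])/i["fy"],1];o=-E[:3,:3].T@E[:3,3];return o+d*(z-o[2])/d[2]
for k,u,v in(("tape",186,212),("cork",217,151),("brushtop",387,155),("brushend",367,197)): print(k,ray("scene",u,v,.012)[:2].round(3))
E
```

```text
scene cam at [1.11891263 0.09958802 1.02463684]
side cam at [ 0.25100953 -0.75823594  1.0184095 ]
[0.55430074 0.02320203 0.04784578 0.8226132  0.02038578]
[[-0.4 -0.2]
 [ 0.5 -0. ]
 [-0.7  0.6]
 [ 0.9  0.4]
 [-1.2 -0.2]
 [-2.1 -1.8]
 [-2.7  1.9]
 [ 1.5 -1.2]
 [ 0.5  0.5]
 [-3.3  0.9]
 [ 1.1 -3.1]]
lid_press [0.54095781 0.02256314 0.22024613] shut [0.46939801 0.01913669 0.084     ]
grip [ 0.46695459 -0.14717049  0.06549541] up [ 0.57214117 -0.14213391  0.14399997] front corners [0.42145294 0.01684097 0.065     ]
tape [ 0.63  -0.264]
cork [ 0.429 -0.246]
brushtop [0.331 0.208]
brushend [0.476 0.174]
```

Emit:
play_rows --series '[[0,[0,0,-0.4],[0,0,0.97]],[0,[0,0,-0.4],[0,0,0.97]],[0,[0,0,-0.4],[0,0,0.97]],[0,[0,0,-0.4],[0,0,0.97]],[0,[0,0,-0.4],[0,0,0.97]],[0,[0,0,-0.3],[0,0,0.97]],[0,[0,0,-0.3],[0,0,0.97]],[0,[0,0,0],[0,0,0.97]]]'

```text
t: 1.2
tool_pos: [0.2658, 0.5663, 0.3241]
tool_rot: [-2.172, -2.269, -0.004]
contact_force: [-0.7, -0.7, 1.8]
opening: -0.0003
grip_force: 0.0
```

```bash
cat >> h.py <<'E'
def todo(target):
    """shift in tool axes (shares of 50 mm) to a world point, and the turn (shares of 8 deg) to tool y = press x, pointing down"""
    from station import ctrl
    p=np.load("p.npy"); o=ctrl.get_obs(); Rt=R.from_rotvec(o["tool_rot"])
    c,s=np.cos(p[2]),np.sin(p[2]); G=R.from_matrix(np.array([[-s,c,0],[c,s,0],[0,0,-1.]]).T)
    print("t",o["t"],"pos",o["tool_pos"].round(4),"F",o["contact_force"].round(1),"open",round(o["opening"],4),"grip",o["grip_force"])
    print("shift",(Rt.inv().apply(np.array(target)-o["tool_pos"])/.05).round(2),"turn",(np.degrees((Rt.inv()*G).as_rotvec())/8).round(2), "q",o["q"].round(2))
E
python3 -c "
from h import *
todo([.541,.0226,.27])"
```

```text
t 1.2 pos [0.2658 0.5663 0.3241] F [-0.7 -0.7  1.8] open -0.0003 grip 0.0
shift [-11.11   5.02   1.06] turn [ 0.01 -0.02 -0.03] q [1.01 0.01 1.44 0.   1.69 0.97]
```

Emit:
play_rows --series '[[0,[-0.95,0.43,0],[0,0,0]],[0,[-0.95,0.43,0],[0,0,0]],[0,[-0.95,0.43,0],[0,0,0]],[0,[-0.95,0.43,0],[0,0,0]],[0,[-0.95,0.43,0],[0,0,0]],[0,[-0.95,0.43,0],[0,0,0]],[0,[-0.95,0.43,0],[0,0,0]],[0,[-0.95,0.43,0],[0,0,0]]]'

```text
t: 2.2
tool_pos: [0.4561, 0.193, 0.3222]
tool_rot: [2.167, 2.275, 0.0]
contact_force: [0.8, -0.7, -0.5]
opening: -0.0002
grip_force: 0.0
```

Emit:
play_rows --series '[[0,[-0.9,0.4,0],[0,0,0]],[0,[-0.9,0.4,0],[0,0,0]],[0,[-0.9,0.4,0],[0,0,0]],[0,[-0.8,0.4,0],[0,0,0]],[0,[0,0,0],[0,0,0]],[0,[0,0,0],[0,0,0]]]'

```text
t: 2.95
tool_pos: [0.5439, 0.0239, 0.3221]
tool_rot: [-2.166, -2.274, 0.0]
contact_force: [-0.1, 0.3, -0.4]
opening: -0.0001
grip_force: 0.0
```

```bash
python3 -c "
from h import *
todo([.541,.0226,.235])
p=np.load('p.npy')
P=[w(p,lidp(.192,.014,0,a)) for a in np.linspace(p[3],0,15)]
print(np.array(P).round(3)); print((np.diff(P,axis=0)/.05).round(2))"
```

```text
t 2.95 pos [0.5439 0.0239 0.3221] F [-0.1  0.3 -0.4] open -0.0001 grip 0.0
shift [-0.02 -0.06  1.74] turn [-0. -0.  0.] q [-0.09 -0.18  1.63  0.    1.7  -0.14]
[[0.541 0.023 0.22 ]
 [0.532 0.022 0.213]
 [0.524 0.022 0.205]
 [0.517 0.021 0.197]
 [0.509 0.021 0.188]
 [0.503 0.021 0.179]
 [0.497 0.02  0.169]
 [0.491 0.02  0.16 ]
 [0.486 0.02  0.149]
 [0.482 0.02  0.139]
 [0.478 0.02  0.128]
 [0.475 0.019 0.117]
 [0.472 0.019 0.106]
 [0.471 0.019 0.095]
 [0.469 0.019 0.084]]
[[-0.17 -0.01 -0.15]
 [-0.16 -0.01 -0.16]
 [-0.15 -0.01 -0.17]
 [-0.14 -0.01 -0.17]
 [-0.13 -0.01 -0.18]
 [-0.12 -0.01 -0.19]
 [-0.11 -0.01 -0.2 ]
 [-0.1  -0.   -0.2 ]
 [-0.09 -0.   -0.21]
 [-0.07 -0.   -0.21]
 [-0.06 -0.   -0.22]
 [-0.05 -0.   -0.22]
 [-0.04 -0.   -0.22]
 [-0.02 -0.   -0.23]]
```

Emit:
play_rows --series '[[0,[0,0,0.6],[0,0,0]],[0,[0,0,0.6],[0,0,0]],[0,[0,0,0.5],[0,0,0]],[0,[0,0,0.2],[0,0,0]],[0,[0,0,0],[0,0,0]]]'

```text
t: 3.58
tool_pos: [0.5437, 0.0244, 0.2271]
tool_rot: [-2.165, -2.275, 0.001]
contact_force: [-0.8, 0.3, 0.5]
opening: -0.0002
grip_force: 0.0
```

Emit:
play_rows --series '[[0,[0,-0.17,0.15],[0,0,0]],[0,[0,-0.16,0.16],[0,0,0]],[0,[0,-0.15,0.17],[0,0,0]],[0,[0,-0.14,0.17],[0,0,0]]]'

```text
t: 4.08
tool_pos: [0.5125, 0.0221, 0.1942]
tool_rot: [-2.167, -2.275, 0.0]
contact_force: [-0.0, 0.3, 0.3]
opening: 0.0002
grip_force: 0.0
```

Emit:
play_rows --series '[[0,[0,-0.13,0.18],[0,0,0]],[0,[0,-0.12,0.19],[0,0,0]],[0,[0,-0.11,0.2],[0,0,0]],[0,[0,-0.1,0.2],[0,0,0]],[0,[0,0,0],[0,0,0]]]'

```text
t: 4.7
tool_pos: [0.4872, 0.0209, 0.1548]
tool_rot: [-2.163, -2.271, 0.008]
contact_force: [-8.3, -0.8, 3.3]
opening: 0.0001
grip_force: 4.3
```

```bash
python3 - <<'E'
from station import ctrl, imaging
import cv2
i=imaging.get_image("side"); cv2.imwrite("pics/s1.png",cv2.resize(i["color"][100:300,150:420],None,fx=2.9,fy=2.9,interpolation=cv2.INTER_CUBIC))
E
```

```text
(no output)
```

View pics/s1.png

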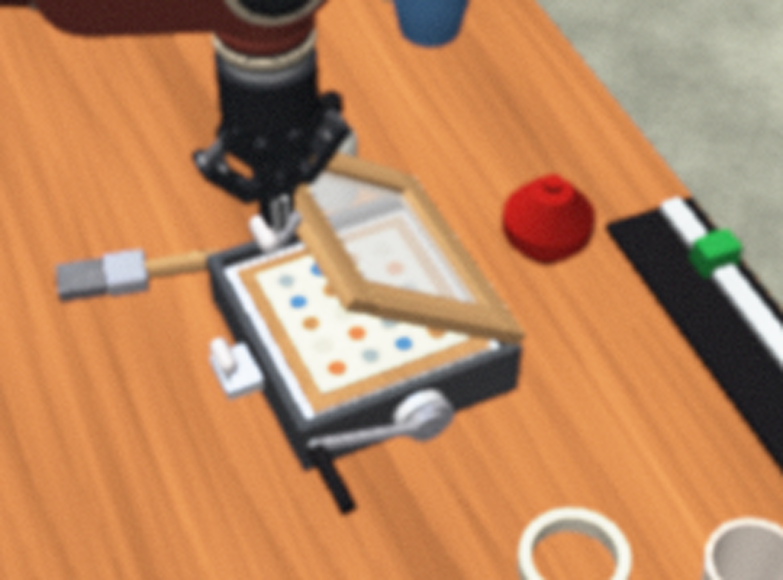

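The fingertips, near (283,215), appear to be in front of the lid's front rail at its white tab (265,230). The rail's near lower corner is at (350,300). I'll check that against the model.

```bash
python3 - <<'E'
from h import *
from station import imaging,ctrl
i=imaging.get_image("side"); E=i["extrinsics"]
def pix(P):
    q=E[:3,:3]@P+E[:3,3]; return np.array([i["fx"]*q[0]/q[2]+i["cx"],i["fy"]*q[1]/q[2]+i["cy"]])
p=np.load("p.npy")
c=lambda P:((pix(P)-[150,100])*2.9).round(0)
for a in (.3,.4,.5,.6,.7,.8): print(a,"low",c(w(p,lidp(.208,0,-.11,a))),"top",c(w(p,lidp(.208,.014,-.11,a))),"frontmid",c(w(p,lidp(.208,.014,0,a))),w(p,lidp(.208,.014,0,a)).round(3))
print("boxcorner",c(w(p,[-.1,-.11,.068])),c(w(p,[.11,-.11,.068])))
o=ctrl.get_obs();print("tcp",o["tool_pos"],c(o["tool_pos"]),o["contact_force"])
E
```

```text
0.3 low [307. 379.] top [311. 366.] frontmid [257. 273.] [0.467 0.019 0.145]
0.4 low [314. 360.] top [320. 347.] frontmid [265. 254.] [0.475 0.019 0.164]
0.5 low [324. 341.] top [331. 328.] frontmid [275. 235.] [0.486 0.02  0.182]
0.6 low [336. 321.] top [345. 308.] frontmid [288. 216.] [0.498 0.02  0.199]
0.7 low [350. 302.] top [361. 289.] frontmid [303. 197.] [0.511 0.021 0.215]
0.8 low [367. 282.] top [379. 269.] frontmid [319. 178.] [0.526 0.022 0.229]
boxcorner [300. 430.] [523. 344.]
tcp [0.48717881 0.02087263 0.15475357] [279. 256.] [-7.91423912 -0.61986496  4.75570945]
```

Emit:
play_rows --series '[[0,[0,-0.15,0],[0,0,0]],[0,[0,0,-0.4],[0,0,0]],[0,[0,0,-0.4],[0,0,0]],[0,[0,0,-0.4],[0,0,0]]]'

```text
t: 5.3
tool_pos: [0.4834, 0.0206, 0.2188]
tool_rot: [2.166, 2.273, 0.002]
contact_force: [-0.1, -0.2, 0.4]
opening: -0.0002
grip_force: 0.0
```

Emit:
play_rows --series '[[0,[0,0,-0.8],[0,0,0]],[0,[0,0,-0.8],[0,0,0]],[0,[0,0,0],[0,0,0]]]'

```text
t: 5.68
tool_pos: [0.4849, 0.0204, 0.3025]
tool_rot: [2.162, 2.269, 0.009]
contact_force: [0.4, 0.6, -1.7]
opening: -0.0002
grip_force: 0.0
```

```bash
python3 - <<'E'
from station import ctrl, imaging
import cv2
i=imaging.get_image("side"); cv2.imwrite("pics/s2.png",cv2.resize(i["color"][100:300,150:420],None,fx=2.9,fy=2.9,interpolation=cv2.INTER_CUBIC))
E
```

```text
(no output)
```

View pics/s2.png

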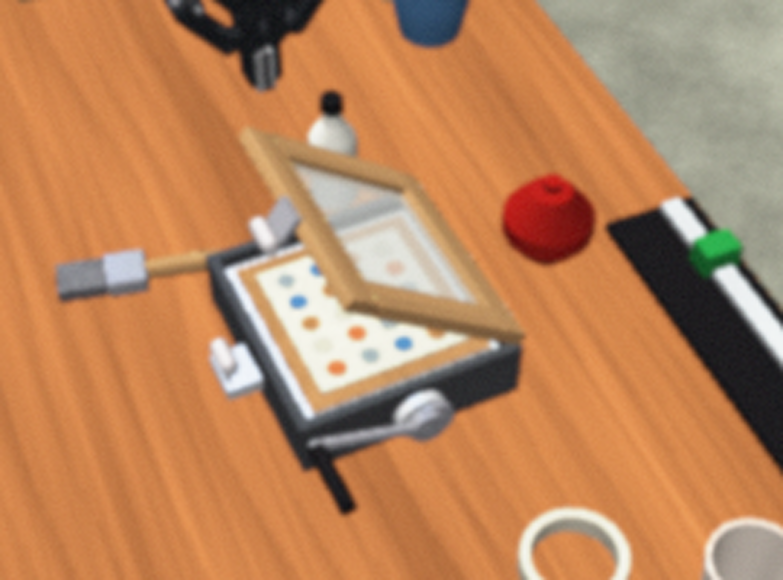

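The lid is now clear of the fingers. Its front edge runs from (245,130) to (350,303), and the box corners are at (305,418), (518,342) and (210,258). I'll refit the lid angle.

```bash
python3 - <<'E'
from h import *
from station import imaging
i=imaging.get_image("side"); E=i["extrinsics"]
def pix(P):
    q=E[:3,:3]@P+E[:3,3]; return np.array([i["fx"]*q[0]/q[2]+i["cx"],i["fy"]*q[1]/q[2]+i["cy"]])
p=np.load("p.npy")
c=lambda P:((pix(P)-[150,100])*2.9)
obs=[((350,303),lambda a:lidp(.208,0,-.11,a)),((245,130),lambda a:lidp(.208,.014,.11,a)),((305,418),lambda a:np.array([-.1,-.11,.068])),((518,342),lambda a:np.array([.11,-.11,.068])),((210,258),lambda a:np.array([-.1,.11,.068]))]
f=lambda v:np.concatenate([c(w(p,g(v[0])))+v[1:]-u for u,g in obs])
s=least_squares(f,[.65,0,0]);print(s.x,f(s.x).reshape(-1,2).round(0))
a=s.x[0]
for r in (.18,.192,.208): print(r,w(p,lidp(r,.014,0,a)).round(3))
for b in np.linspace(a,0,9): print(round(b,2),w(p,lidp(.192,.014,0,b)).round(3))
todo(w(p,lidp(.185,.014,0,a))+[0.008,0,.03])
E
```

```text
[ 0.64924906  2.88688612 -2.57700752] [[-4.  6.]
 [ 1. -9.]
 [-2.  9.]
 [ 8. -0.]
 [-3. -6.]]
0.18 [0.526 0.022 0.19 ]
0.192 [0.517 0.021 0.197]
0.208 [0.504 0.021 0.207]
0.65 [0.517 0.021 0.197]
0.57 [0.507 0.021 0.185]
0.49 [0.498 0.021 0.172]
0.41 [0.49  0.02  0.159]
0.32 [0.484 0.02  0.145]
0.24 [0.478 0.02  0.13 ]
0.16 [0.474 0.019 0.115]
0.08 [0.471 0.019 0.1  ]
0.0 [0.469 0.019 0.084]
t 5.775 pos [0.4831 0.0207 0.2976] F [ 0.9 -0.  -0.1] open -0.0005 grip 0.0
shift [-0.03  0.94  1.49] turn [0.01 0.   0.  ] q [-0.11 -0.33  1.79  0.    1.68 -0.16]
```

Emit:
play_rows --series '[[0,[0,0.5,0],[0,0,0]],[0,[0,0.5,0.4],[0,0,0]],[0,[0,0,0.6],[0,0,0]],[0,[0,0,0.4],[0,0,0]],[0,[0,0,0.2],[0,0,0]],[0,[0,0,0],[0,0,0]]]'

```text
t: 6.52
tool_pos: [0.5321, 0.0231, 0.2157]
tool_rot: [-2.166, -2.274, 0.001]
contact_force: [-0.8, -0.6, -0.2]
opening: 0.0005
grip_force: 0.0
```

Emit:
play_rows --series '[[0,[0,-0.04,0.2],[0,0,0]],[0,[0,-0.04,0.2],[0,0,0]],[0,[0,0,0],[0,0,0]]]'

```text
t: 6.9
tool_pos: [0.5278, 0.023, 0.1952]
tool_rot: [-2.166, -2.274, 0.002]
contact_force: [-0.3, 0.2, 1.1]
opening: -0.0
grip_force: 0.0
```

Emit:
play_rows --series '[[0,[0,-0.1,0.2],[0,0,0]],[0,[0,-0.15,0.2],[0,0,0]],[0,[0,0,0],[0,0,0]]]'

```text
t: 7.28
tool_pos: [0.5148, 0.0224, 0.1747]
tool_rot: [-2.166, -2.273, 0.002]
contact_force: [-1.1, 0.3, -0.2]
opening: -0.0004
grip_force: 0.0
```

Emit:
play_rows --series '[[0,[0,-0.15,0.22],[0,0,0]],[0,[0,-0.15,0.22],[0,0,0]],[0,[0,0,0],[0,0,0]]]'

```text
t: 7.65
tool_pos: [0.4999, 0.0216, 0.1528]
tool_rot: [-2.166, -2.273, 0.002]
contact_force: [-0.4, 0.2, -0.1]
opening: -0.0002
grip_force: 0.0
```

```bash
python3 - <<'E'
from station import ctrl, imaging
import cv2
i=imaging.get_image("side"); cv2.imwrite("pics/s3.png",cv2.resize(i["color"][100:300,150:420],None,fx=2.9,fy=2.9,interpolation=cv2.INTER_CUBIC))
E
```

```text
(no output)
```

View pics/s3.png

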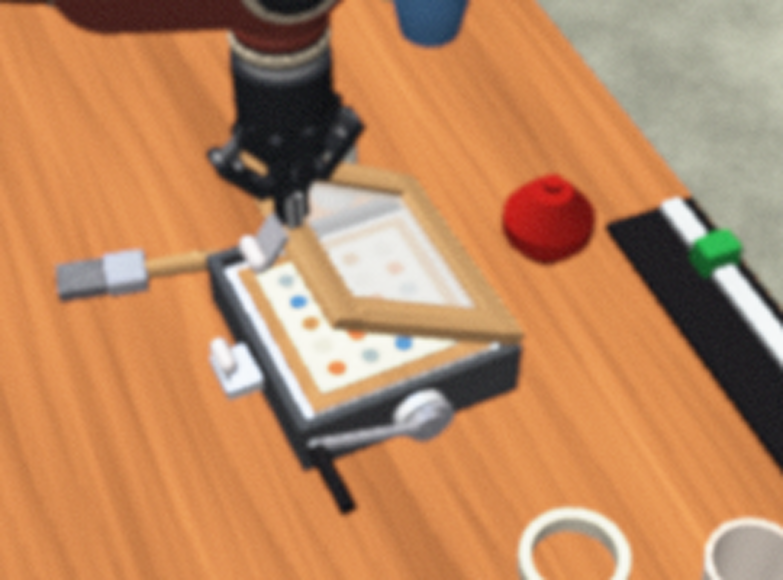

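```bash
python3 - <<'E'
from h import *
from station import imaging,ctrl
import cv2
i=imaging.get_image("side"); E=i["extrinsics"]
def pix(P):
    q=E[:3,:3]@P+E[:3,3]; return np.array([i["fx"]*q[0]/q[2]+i["cx"],i["fy"]*q[1]/q[2]+i["cy"]])
c=lambda P:((pix(np.array(P))-[150,100])*2.9).round(0)
print("s2 tip",c([.4831,.0207,.2976]),"s1",c([.4872,.0209,.1548]),"s3",c([.4999,.0216,.1528]), ctrl.get_obs()["contact_force"])
p=np.load("p.npy")
for a in(.4,.5,.55): print(a,[c(w(p,lidp(r,.014,0,a)))for r in(.208,.192,.176)])
j=imaging.get_image("scene"); cv2.imwrite("pics/sc2.png",cv2.resize(j["color"][115:265,220:420],None,fx=4,fy=4,interpolation=cv2.INTER_CUBIC))
E
```

```text
s2 tip [263. 128.] s1 [279. 256.] s3 [293. 253.] [-0.24551088  0.01369454 -0.24462731]
0.4 [array([265., 254.]), array([282., 254.]), array([299., 253.])]
0.5 [array([275., 235.]), array([292., 236.]), array([308., 237.])]
0.55 [array([281., 225.]), array([297., 227.]), array([313., 229.])]
```

View pics/sc2.png

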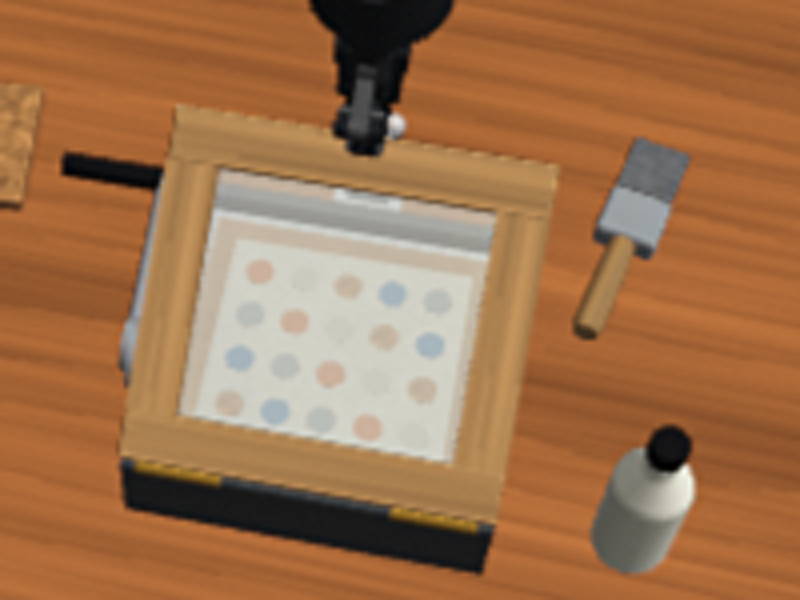

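The scene crop shows the fingertips on the front rail at (368,152), near the front edge. The side view puts the tip higher than the reported TCP projects. I'll triangulate the visible tip to resolve this.

```bash
python3 - <<'E'
from h import *
from station import imaging,ctrl
import cv2
C={n:imaging.get_image(n) for n in("scene","side")}
def M(n): i=C[n]; return np.array([[i["fx"],0,i["cx"]],[0,i["fy"],i["cy"]],[0,0,1]])@i["extrinsics"][:3]
def tri(a,b):
    X=cv2.triangulatePoints(M("scene"),M("side"),np.array(a,float).reshape(2,1),np.array(b,float).reshape(2,1)); return (X[:3]/X[3]).ravel()
def pr(n,P): q=M(n)@np.append(P,1); return q[:2]/q[2]
S=lambda u,v:(220+u/4,115+v/4); D=lambda u,v:(150+u/2.9,100+v/2.9)
X=tri(S(368,152),D(291,224)); o=ctrl.get_obs(); print("tip",X,"tcp",o["tool_pos"],"resid",pr("scene",X)-S(368,152),pr("side",X)-D(291,224))
print("tcp in scene crop",(pr("scene",o["tool_pos"])-[220,115])*4)
Y=tri(S(177,106),D(337,312)); print("lid right front top corner",Y,pr("scene",Y)-S(177,106))
p=np.load("p.npy")
for a in(.4,.5,.55): print(a,w(p,lidp(.208,.014,-.11,a)))
print("box rear right top", tri(S(122,458),D(518,342)),w(p,[.11,-.11,.068]))
E
```

```text
tip [0.50060051 0.02379116 0.18517788] tcp [0.50138844 0.02155652 0.15447245] resid [-0.0446293   0.03501441] [-0.03995488 -0.02525381]
tcp in scene crop [360.459541   184.04404025]
lid right front top corner [ 0.49862248 -0.08675997  0.19246668] [ 0.60065294 -0.44173249]
0.4 [ 0.48052349 -0.09045662  0.16389387]
0.5 [ 0.49081531 -0.08996382  0.18200667]
0.55 [ 0.49662639 -0.08968558  0.19065429]
box rear right top [ 0.66587939 -0.08000221  0.07109616] [ 0.66943588 -0.08141106  0.068     ]
```

The visible fingertip ends about 31 mm above the reported TCP when shut, while x and y agree. It's also only 4 mm inside the lid's edge, so I'll reposition further in on the rail.

Emit:
play_rows --series '[[0,[0,0,-0.4],[0,0,0]],[0,[0,0.3,0],[0,0,0]],[0,[0,0,0.3],[0,0,0]],[0,[0,0,0.2],[0,0,0]],[0,[0,-0.03,0.1],[0,0,0]],[0,[0,-0.05,0.1],[0,0,0]],[0,[0,-0.1,0.15],[0,0,0]],[0,[0,0,0],[0,0,0]]]'

```text
t: 8.9
tool_pos: [0.5064, 0.0219, 0.131]
tool_rot: [-2.166, -2.274, 0.001]
contact_force: [0.0, 0.1, -0.1]
opening: -0.0004
grip_force: 0.0
```

Emit:
play_rows --series '[[0,[0,-0.1,0.17],[0,0,0]],[0,[0,-0.1,0.17],[0,0,0]],[0,[0,-0.1,0.17],[0,0,0]],[0,[0,-0.08,0.17],[0,0,0]],[0,[0,0,0],[0,0,0]]]'

```text
t: 9.52
tool_pos: [0.4866, 0.021, 0.0963]
tool_rot: [-2.165, -2.273, 0.003]
contact_force: [-0.3, -0.5, 0.4]
opening: -0.0002
grip_force: 0.0
```

Emit:
play_rows --series '[[0,[0,-0.05,0.15],[0,0,0]],[0,[0,-0.05,0.15],[0,0,0]],[0,[0,-0.04,0.15],[0,0,0]],[0,[0,0,0],[0,0,0]]]'

```text
t: 10.02
tool_pos: [0.4802, 0.0207, 0.0741]
tool_rot: [-2.166, -2.273, 0.002]
contact_force: [0.5, 1.0, 0.5]
opening: -0.0
grip_force: 0.0
```

Emit:
play_rows --series '[[0,[0,-0.02,0.1],[0,0,0]],[0,[0,-0.02,0.1],[0,0,0]],[0,[0,0,0],[0,0,0]]]'

```text
t: 10.4
tool_pos: [0.4788, 0.0205, 0.0647]
tool_rot: [-2.166, -2.274, 0.001]
contact_force: [-0.1, 0.0, -0.3]
opening: 0.0002
grip_force: 0.0
```

```bash
python3 - <<'E'
from station import ctrl, imaging
import cv2
i=imaging.get_image("side"); cv2.imwrite("pics/s4.png",cv2.resize(i["color"][100:300,150:420],None,fx=2.9,fy=2.9,interpolation=cv2.INTER_CUBIC))
E
```

Emit:
play_rows --series '[[0,[0,-0.01,0.1],[0,0,0]],[0,[0,0,0.1],[0,0,0]],[0,[0,0,0],[0,0,0]]]'

```text
t: 10.82
tool_pos: [0.4786, 0.0204, 0.0561]
tool_rot: [-2.166, -2.274, 0.001]
contact_force: [-3.7, 0.3, 7.4]
opening: 0.0001
grip_force: 3.5
```

Emit:
play_rows --series '[[0,[0,0,0.1],[0,0,0]],[0,[0,0,0],[0,0,0]]]'

```text
t: 11.08
tool_pos: [0.4783, 0.0204, 0.0511]
tool_rot: [-2.166, -2.274, 0.002]
contact_force: [-4.9, -0.3, 7.9]
opening: 0.0
grip_force: 4.0
```

Emit:
play_rows --series '[[0,[0,0,0.1],[0,0,0]],[0,[0,0,0],[0,0,0]]]'

```text
t: 11.32
tool_pos: [0.4787, 0.0204, 0.0451]
tool_rot: [2.167, 2.275, -0.0]
contact_force: [-0.6, -0.7, 0.9]
opening: -0.0001
grip_force: 0.5
```

Emit:
play_rows --series '[[0,[0,0,0.1],[0,0,0]],[0,[0,0,0],[0,0,0]]]'

```text
t: 11.58
tool_pos: [0.4789, 0.0204, 0.0445]
tool_rot: [-2.165, -2.274, 0.003]
contact_force: [-14.8, 0.5, 27.4]
opening: 0.0
grip_force: 13.5
```

The catch snapped: the force rose to 8 N, dropped to about 1 N, then reached 27 N at the hard stop. I'll hold briefly, lift, open, and move above the lever.

Emit:
play_rows --series '[[0,[0,0,0],[0,0,0]],[0,[0,0,0],[0,0,0]],[0,[0,0,-0.8],[0,0,0]],[0,[0,0,-1],[0,0,0]],[0,[0,0,-1],[0,0,0]],[0.6,[0.8,0,-0.2],[0,0,0]],[0.6,[0.8,0,0],[0,0,0]],[0.6,[0.8,0,0],[0,0,0]]]'

```text
t: 12.58
tool_pos: [0.4729, 0.1415, 0.1903]
tool_rot: [2.167, 2.274, 0.001]
contact_force: [0.1, -0.2, 0.7]
opening: 0.0511
grip_force: 0.0
```

```bash
python3 - <<'E'
from h import *
p=np.load("p.npy"); print(w(p,grip(p[4],-.166)))
todo(w(p,grip(p[4],-.166))+[0,0,.12])
E
```

```text
[ 0.46695459 -0.14717049  0.06549541]
t 12.575 pos [0.4729 0.1415 0.1903] F [ 0.1 -0.2  0.7] open 0.0511 grip 0.0
shift [-5.76 -0.4   0.09] turn [ 0.01 -0.    0.  ] q [ 0.14 -0.27  1.91  0.    1.5   0.09]
```

Emit:
play_rows --series '[[0.6,[-0.85,-0.05,0],[0,0,0]],[0.6,[-0.85,-0.05,0],[0,0,0]],[0.6,[-0.85,-0.05,0],[0,0,0]],[0.6,[-0.85,-0.05,0],[0,0,0]],[0.6,[-0.85,-0.05,0],[0,0,0]],[0.6,[-0.85,-0.05,0],[0,0,0]],[0.6,[-0.5,0,0],[0,0,0]],[0.6,[0,0,0],[0,0,0]]]'

```text
t: 13.58
tool_pos: [0.4713, -0.1412, 0.1897]
tool_rot: [-2.17, -2.271, 0.0]
contact_force: [-0.1, -0.2, -0.2]
opening: 0.0511
grip_force: 0.0
```

```bash
python3 - <<'E'
from h import *
from station import ctrl, imaging
import cv2
p=np.load("p.npy"); todo(w(p,grip(p[4],-.166))+[0,0,.12])
a=imaging.get_image("side")["color"][130:305,200:390]; b=imaging.get_image("scene")["color"][85:260,180:370]
cv2.imwrite("pics/s5.png",cv2.resize(np.vstack([a,b])[:, :],None,fx=1,fy=1)); 
cv2.imwrite("pics/s5.png",np.hstack([cv2.resize(x,(400,368),interpolation=cv2.INTER_CUBIC) for x in(a,b)]))
E
```

```text
t 13.575 pos [ 0.4713 -0.1412  0.1897] F [-0.1 -0.2 -0.2] open 0.0511 grip 0.0
shift [-0.11 -0.09  0.08] turn [-0.   -0.   -0.02] q [-0.44 -0.27  1.92  0.    1.5  -0.49]
```

View pics/s5.png

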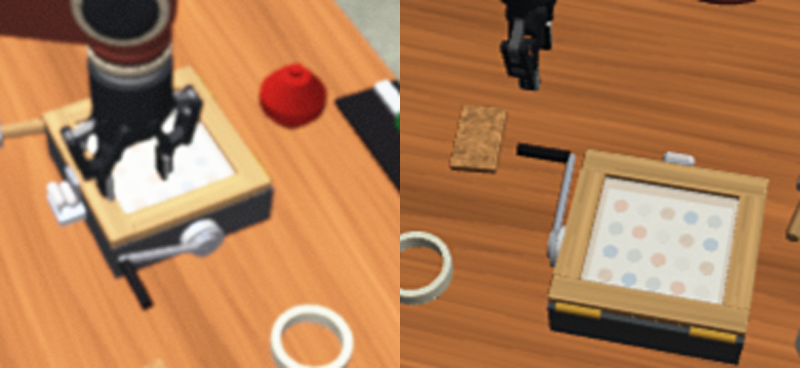

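The lid is shut flush in both views. In the left (side) panel the fingertips are at (107,195) and (167,175), and the grip runs from (125,265) to (148,303). In the right (scene) panel the +x fingertip is at (533,87), and the grip runs from (518,148) to (572,155). I'll triangulate.

```bash
python3 - <<'E'
from h import *
from station import imaging,ctrl
import cv2
C={n:imaging.get_image(n) for n in("scene","side")}
def M(n): i=C[n]; return np.array([[i["fx"],0,i["cx"]],[0,i["fy"],i["cy"]],[0,0,1]])@i["extrinsics"][:3]
def tri(a,b):
    X=cv2.triangulatePoints(M("scene"),M("side"),np.array(a,float).reshape(2,1),np.array(b,float).reshape(2,1)); X=(X[:3]/X[3]).ravel(); return X.round(4),(pr("scene",X)-a).round(1)
def pr(n,P): q=M(n)@np.append(P,1); return q[:2]/q[2]
S=lambda u,v:np.array((180+(u-400)*.475,85+v*.4755)); D=lambda u,v:np.array((200+u*.475,130+v*.4755))
o=ctrl.get_obs()
print("tcp",o["tool_pos"],"+x tip",tri(S(533,87),D(167,175)))
print("grip outer",tri(S(518,148),D(148,303)),"inner",tri(S(570,155),D(125,265)))
p=np.load("p.npy"); print("model",w(p,grip(p[4],-.196)),w(p,grip(p[4],-.133)))
print("tape scene tri rough", )
E
```

```text
tcp [ 0.47148113 -0.13913493  0.19006719] +x tip (array([ 0.5035, -0.1382,  0.231 ]), array([-1.8,  1.2]))
grip outer (array([ 0.4686, -0.1749,  0.0682]), array([-0.1,  0.1])) inner (array([ 0.4633, -0.1131,  0.0642]), array([-1. ,  0.7]))
model [ 0.46838942 -0.17713616  0.06549541] [ 0.46537628 -0.11420826  0.06549541]
tape scene tri rough
```

The visible tip again sits 41 mm above the reported TCP, matching the 39.5 mm at the lid's hard stop. So the grasp point is at TCP z + 59 mm, and I need TCP z of about 0.008.

Emit:
play_rows --series '[[0.6,[-0.14,-0.08,0],[0,0,0]],[0.6,[0,0,0.7],[0,0,0]],[0.6,[0,0,0.7],[0,0,0]],[0.6,[0,0,0.7],[0,0,0]],[0.6,[0,0,0.7],[0,0,0]],[0.6,[0,0,0.5],[0,0,0]],[0.6,[0,0,0.3],[0,0,0]],[0.6,[0,0,0],[0,0,0]]]'

```text
t: 14.78
tool_pos: [0.4671, -0.1468, 0.0095]
tool_rot: [-2.165, -2.274, 0.001]
contact_force: [-1.5, 0.5, -0.2]
opening: 0.0513
grip_force: 0.0
```

Emit:
play_rows --force 40 --series '[[0,[0,0,0],[0,0,0]],[0,[0,0,0],[0,0,0]],[0,[0,0,0],[0,0,0]],[0,[0,0,0],[0,0,0]]]'

```text
t: 15.28
tool_pos: [0.4655, -0.1479, 0.0106]
tool_rot: [-2.164, -2.273, 0.008]
contact_force: [-9.0, -2.0, 3.9]
opening: 0.0146
grip_force: 38.9
```

The grip is held, with an opening of 14.6 mm and 39 N. Now I'll swing it along the arc.

Emit:
play_rows --series '[[0,[0,0.08,-0.22],[0,0,0]],[0,[0,0.1,-0.21],[0,0,0]],[0,[0,0.12,-0.2],[0,0,0]],[0,[0,0.15,-0.19],[0,0,0]],[0,[0,0,0],[0,0,0]]]'

```text
t: 15.9
tool_pos: [0.4856, -0.1471, 0.0517]
tool_rot: [-2.16, -2.27, 0.015]
contact_force: [-17.3, -2.3, 9.8]
opening: 0.0148
grip_force: 39.4
```

```bash
python3 - <<'E'
from h import *
p=np.load("p.npy"); P=w(p,grip(p[4]+.427,-.166)); print(P-[0,0,.059])
todo(P-[0,0,.059])
E
```

```text
[ 0.48943556 -0.14609405  0.04731587]
t 15.9 pos [ 0.4856 -0.1471  0.0517] F [-17.3  -2.3   9.8] open 0.0148 grip 39.409035444259644
shift [0.02 0.08 0.09] turn [-0.09  0.01  0.01] q [-0.44 -0.09  2.   -0.01  1.24 -0.48]
```

Emit:
play_rows --series '[[0,[0,0.11,-0.2],[0,0,0]],[0,[0,0.16,-0.17],[0,0,0]],[0,[0,0.18,-0.15],[0,0,0]],[0,[0,0,0],[0,0,0]]]'

```text
t: 16.4
tool_pos: [0.5112, -0.1458, 0.0769]
tool_rot: [-2.165, -2.273, 0.006]
contact_force: [-3.4, -3.6, -1.3]
opening: 0.0145
grip_force: 40.1
```

Emit:
play_rows --series '[[0,[0,0.2,-0.13],[0,0,0]],[0,[0,0.21,-0.11],[0,0,0]],[0,[0,0,0],[0,0,0]]]'

```text
t: 16.77
tool_pos: [0.5313, -0.1449, 0.0888]
tool_rot: [-2.165, -2.273, 0.007]
contact_force: [-4.0, -3.2, -2.1]
opening: 0.0144
grip_force: 40.5
```

```bash
python3 - <<'E'
from h import *
P=np.array([(.4655,.0106),(.4856,.0517),(.5112,.0769),(.5313,.0888)])
s=least_squares(lambda v:np.hypot(P[:,0]-v[0],P[:,1]-v[1])-.11,[.57,-.02]);print(s.x,s.fun,np.arctan2(P[:,1]-s.x[1],s.x[0]-P[:,0])-.27)
E
```

```text
[ 0.57335239 -0.01348711] [ 0.0005094  -0.00068467 -0.00030611  0.00059411] [-0.05027179  0.36891121  0.69842446  0.9107397 ]
```

Emit:
play_rows --series '[[0,[0,0.22,-0.07],[0,0,0]],[0,[0,0.22,-0.05],[0,0,0]],[0,[0,0.22,-0.03],[0,0,0]],[0,[0,0.18,0],[0,0,0]],[0,[0,0,0],[0,0,0]],[0,[0,0,0],[0,0,0]]]'

```text
t: 17.52
tool_pos: [0.5746, -0.1432, 0.099]
tool_rot: [2.167, 2.275, -0.005]
contact_force: [-6.6, -1.8, 6.0]
opening: 0.0143
grip_force: 39.2
```

```bash
python3 - <<'E'
from h import *
from station import ctrl, imaging
import cv2
todo([.5734,-.1425,.0965])
a=imaging.get_image("side")["color"][130:305,200:390]; b=imaging.get_image("scene")["color"][85:260,180:370]
cv2.imwrite("pics/s6.png",np.hstack([cv2.resize(x,(400,368),interpolation=cv2.INTER_CUBIC) for x in(a,b)]))
E
```

```text
t 17.525 pos [ 0.5746 -0.1432  0.099 ] F [-6.6 -1.8  6. ] open 0.0143 grip 39.17105734348297
shift [ 0.02 -0.02  0.05] turn [-0.01  0.02  0.01] q [-0.37  0.05  1.77 -0.    1.32 -0.42]
```

View pics/s6.png

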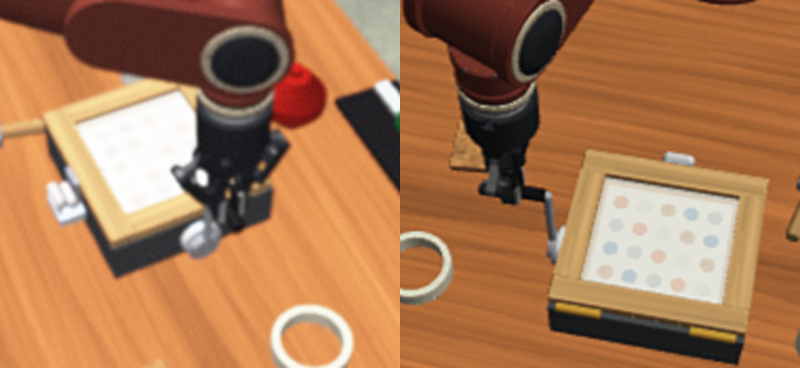

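In the right panel the lever rod runs from its hub at about (558,243) up to (548,193), with the gripper holding the grip and the lid shut. I'll compare that with the model for several cam angles.

```bash
python3 - <<'E'
from h import *
from station import imaging
i=imaging.get_image("scene"); E=i["extrinsics"]; p=np.load("p.npy")
def c(P):
    q=E[:3,:3]@P+E[:3,3]; u=np.array([i["fx"]*q[0]/q[2]+i["cx"],i["fy"]*q[1]/q[2]+i["cy"]]); return ((u-[180,85])/[.475,.4755]+[400,0]).round(0)
print("pivot",c(w(p,[.01,-.128,.034])),"hub",c(w(p,[.01,-.128,.034])))
for a in(0.9,1.1,1.2,1.3,1.4,1.5): print(a,c(w(p,grip(a,-.128))),c(w(p,grip(a,-.135))))
print("low check",c(w(p,grip(.02,-.128))))
E
```

```text
pivot [553. 244.] hub [553. 244.]
0.9 [557. 166.] [551. 165.]
1.1 [552. 178.] [546. 177.]
1.2 [550. 185.] [544. 184.]
1.3 [548. 193.] [541. 192.]
1.4 [545. 202.] [539. 200.]
1.5 [543. 211.] [537. 210.]
low check [571. 158.]
```

The rod tip matches cam ≈ 1.30, which agrees with the circle fit, and the grip force is holding. I'll hand in.

```bash
python3 -c "
from station import ctrl
print(ctrl.finish_job())"
```

```text
the job is handed in; nothing more can be done
None
```

I pressed the lid shut behind its catch, swung the lever to upright (cam about 1.30 rad from the camera and arc fit), and handed the job in still gripping it at about 39 N; I saw no bystander shifted, and no verdict came back.

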